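# Finish the pinwheel layer of miniature crates on the pallet

## Robot

A 7-joint arm with a two-finger parallel gripper is mounted at the origin on the work surface. World frame = base frame: x ahead of the robot, y to its left, z up, the work surface at z = 0. Lengths are in mm, angles in rad, forces in N, time in s.
With the tool pointing down it reaches from about 425 to 1025 mm from the base axis. Payload 9.4 kg.
Tool frame: the origin (TCP) lies at the very end of the fingers, on their centre line; the grasp point (between the pads) lies bot.grip_depth behind it (bot.grip_depth is the distance from the TCP to the grasp point, in mm); y points along the fingers, z is the direction in which the jaws open and shut, and the axes are right-handed (so a half turn about y gives the same grasp; the last joint's range is limited). The gripper opens to 93 mm and grips with 3 to 60 N. Pads are 15 mm wide; open, the fingers measure 128 mm over their backs; the gripper's body (75 mm by 188 mm) begins 65 mm behind the grasp point.
Start: joints at [-1.322, 0.599, -0.003, 1.599, 0.002, 0.943, -0.08], TCP at [232.053, 686.859, 218.618] pointing down, gripper open.
Joint ranges: [-2.57, 2.57], [-0.35, 1.97], [-1.29, 1.29], [0.11, 2.56], [-1.05, 4.19], [0.11, 1.86], [-2.63, 2.63]. Speed limits (rad/s): [2.22, 2.22, 3.01, 3.01, 3.14, 3.14, 3.14].

## Interface

Orientations are given as a 3x3 rotation matrix whose columns are the frame's x, y, z axes.
In Python, from workcell import bot gives the robot as it stands.
- The arm moves only by the shell command python3 -m jog 'ROWS'. ROWS is JSON, one flat list of numbers, 7 for each row, row after row: the shift along the tool's x, y, z in mm, then the turn, a rotation vector about the tool's x, y, z in rad, then the finger opening in mm, from 0 to 93. In form: [x, y, z, ax, ay, az, hand, x, y, z, ax, ay, az, hand, ...]. A call has 1 to 20 rows; each row shifts and turns the pose as measured when the row begins, along the tool's axes as they then stand; what a row does not reach is not made up. A row lasts 1/12 s, in which the tool goes at most 41.7 mm and 7.16 degrees, less where a joint would pass 70% of its speed; a pose out of reach is approached as far as the arm can. A call with a gripper value outside its range is refused whole. The fingers move at their own pace and stop on an object; the grip force is fixed at half the most. Time passes only in rows, so rows that do not move let the fingers close. It gives the time, the measured TCP pose, the force and the opening at its end, in the units of the state.
- bot.get_state(): the state, without advancing time (a new reading comes with each control period).
- bot.snapshot(name): name is "scene" or "side" or "wrist"; returns (picture, depth): 480x640x3 uint8, blue, green, red; 480x640 float32, mm along the optical axis (not along the pixel's ray), 0 where there is no reading.
- bot.camera_info(name): a dict with "camera_matrix" (3x3 intrinsics, pixels), "origin" and "attitude" of the camera in the world; the wrist camera has in their place "mount" (4x4, takes a point from camera to tool coordinates, whose origin is the TCP and whose axes are the tool frame's). Camera axes: x right, y up, looking along -z (the intrinsics and any distortion apply to the point x, -y, -z); pixel columns grow to the right and rows downward; lengths in mm; the calibration is good to about 2 mm. A picture is of the moment at which its call begins: read the wrist's pose just before it. camera_info takes no time and is no camera call.
- bot.close_job(): hands the job in, once; it reports no verdict.
The state is a dict: "time": time; "q": joint angles; "joint_velocities": joint speeds; "joint_efforts": joint torques, N m; "ee_pos": TCP position; "tcp_rot": TCP orientation; "force": force on the tool from outside, world axes, zero at the start; "wrist_torque": the same for the moment, N m; "finger_gap": opening from 0.0 (shut) to 1.0 (fully open).
Only numpy, scipy, OpenCV 4.12 (cv2) and the standard library are available. Lean on these libraries where they do the work, as an engineer would, in place of code of your own. Each camera call takes 0.05 s, during which the arm holds its last target.

## Task

Finish the interlocking pinwheel layer on the little wooden pallet: pick up the two loose crates that match the two already pinned there (not the square one or the long thin one) and set one into each open corner place, on its pencilled outline, so that every crate lies crosswise to its neighbours. Both must end standing flat on the slab, batten up, and be let go.

Things in the scene. Friction and masses are not known exactly. Their poses are not given: they have to be found in the camera images.
- crate_a_center (a point): A loose birch crate, 90 long (x) x 50 wide (y) x 36 mm high, about 0.12 kg, with a wooden lifting batten upright on the middle of its top: 30 long (x) x 14 thick (y) x 28 mm high. Grip the batten across its thickness. This point: on the vertical axis, 32 mm above the underside (half of the 64 mm in all); z up. It stands on the black mat, whose top is 3 mm above the work surface.
- crate_b_center (a point): The second loose crate, the same as crate a in all; same point and axes. Both look the same turned half round. Two bystander crates with like battens lie about that do not fit: one square, 50 x 50 mm, and one long and thin, 110 x 32 mm.
- slot_a (a point): Middle of one open corner place, on the top face of the fixed brown wooden slab (172 mm square, 18 mm thick, on the mat); z up. Pencilled outline 90 mm along x by 50 along y, 12 mm in from the slab's edges. The crate stands here, long side along this x, either way round. Pinned crates of the same size flank it on two sides, 8 mm off.
- slot_b (a point): Middle of the other open place, diagonally opposite; same size and axes as slot a. The two pinned crates in the other corners lie with long sides along y; their battens come no nearer to a slot's middle than 63 mm along y and 71 mm along x: on letting go, part the fingers only some 50 mm.

How it is judged (in metres and radians):
At the end, for the whole second after the job is handed in: In each open place stands one of the two 90 x 50 mm crates (either in either): centre within 15 mm of the place's middle, long side within 12 degrees of the place's, flat on the slab (centre 27 to 37 mm above the slab's top, tilt under 5.7 degrees), at rest (((horizontal distance between crate_a_center and slot_a below 0.015 m and angle between the x axis of crate_a_center and the x axis of slot_a, either way round below 0.21 rad and z of crate_a_center in the frame of slot_a between 0.027 and 0.037 m and angle between each of crate_a_center, crate_b_center's own z axis and vertical below 0.1 rad and horizontal distance between crate_b_center and slot_b below 0.015 m and angle between the x axis of crate_b_center and the x axis of slot_b, either way round below 0.21 rad and z of crate_b_center in the frame of slot_b between 0.027 and 0.037 m) or (horizontal distance between crate_a_center and slot_b below 0.015 m and angle between the x axis of crate_a_center and the x axis of slot_b, either way round below 0.21 rad and z of crate_a_center in the frame of slot_b between 0.027 and 0.037 m and angle between each of crate_a_center, crate_b_center's own z axis and vertical below 0.1 rad and horizontal distance between crate_b_center and slot_a below 0.015 m and angle between the x axis of crate_b_center and the x axis of slot_a, either way round below 0.21 rad and z of crate_b_center in the frame of slot_a between 0.027 and 0.037 m)) and linear speed of each of crate_a, crate_b below 0.02 m/s); the robot touches nothing.
It also fails if it takes over 61 s, if anything falls off the work surface, if the arm or the gripper's body presses on something with over 40 N, if the wrist force passes 120 N, or if a joint passes its speed limit or range.

## Working session

There is one attempt and no reset: what is moved stays moved. The work goes in short steps, Python scripts to look and compute and a shell command to move; the robot and the scene stay as the last step left them, time stands still between calls to the robot, and variables do not carry over. Pictures are saved under pics/ and viewed, and the job is handed in when it is done.

```bash
mkdir -p pics; ls; python3 - <<'E'
from workcell import bot
import cv2,numpy as np
s=bot.get_state(); print(s); print(bot.grip_depth)
for n in("scene","side"):
    p,d=bot.snapshot(n); cv2.imwrite(f"pics/{n}0.png",p); np.save(f"{n}0.npy",d); print(n,bot.camera_info(n))
print(bot.camera_info("wrist"))
E
```

```text
pics
{'time': 0.0, 'q': array([-1.32170426,  0.60012739, -0.00252092,  1.60014107,  0.00181399,
        0.9428818 , -0.07980005]), 'joint_velocities': array([-0.00073825, -0.00016642, -0.00018966, -0.0019168 , -0.00041768,
       -0.00129043, -0.00065658]), 'joint_efforts': array([ 8.89936018e-04, -7.65072870e+01,  1.49798926e+00, -2.52342743e+01,
       -5.23965480e-02,  1.71741145e-02,  1.59218425e-04]), 'ee_pos': array([231.92026957, 686.38582214, 217.7546573 ]), 'tcp_rot': array([[ 9.47412988e-01, -3.37337810e-04,  3.20013306e-01],
       [-3.20013441e-01, -1.51895963e-03,  9.47411785e-01],
       [ 1.66489476e-04, -9.99998789e-01, -1.54703471e-03]]), 'force': array([ 0.19612617, -0.01503328,  0.76339532]), 'wrist_torque': array([ 0.02232126, -0.01607586,  0.02593149]), 'finger_gap': 1.0000886173234609}
18.8
scene {'camera_matrix': array([[614.69052642,   0.        , 322.38983512],
       [  0.        , 614.69052642, 241.29103851],
       [  0.        ,   0.        ,   1.        ]]), 'origin': array([1127.27432682,   28.87009802,  874.48056043]), 'attitude': array([[-0.00621754, 
[... 348 characters left out ...]
,  689.4097274 ]), 'attitude': array([[ 0.97414129,  0.1708454 , -0.1478533 ],
       [-0.22516715,  0.68001401, -0.69776837],
       [-0.0186682 ,  0.71301668,  0.7008985 ]])}
{'camera_matrix': array([[363.6090693 ,   0.        , 323.590053  ],
       [  0.        , 363.6090693 , 243.90451373],
       [  0.        ,   0.        ,   1.        ]]), 'mount': array([[-1.07038960e-04, -9.69799216e-01, -2.43904631e-01,
        -6.59996155e+01],
       [-1.59162447e-04,  2.43904646e-01, -9.69799205e-01,
        -1.66523490e+02],
       [ 9.99999982e-01, -6.49858400e-05, -1.80462916e-04,
         3.70039969e-01],
       [ 0.00000000e+00,  0.00000000e+00,  0.00000000e+00,
         1.00000000e+00]])}
```

View pics/scene0.png

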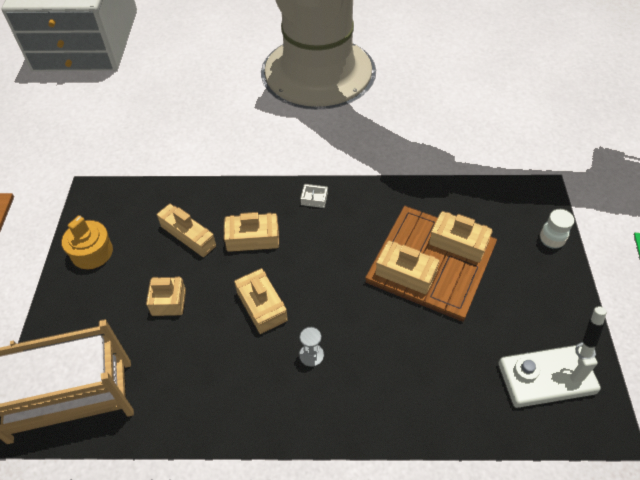

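View pics/side0.png

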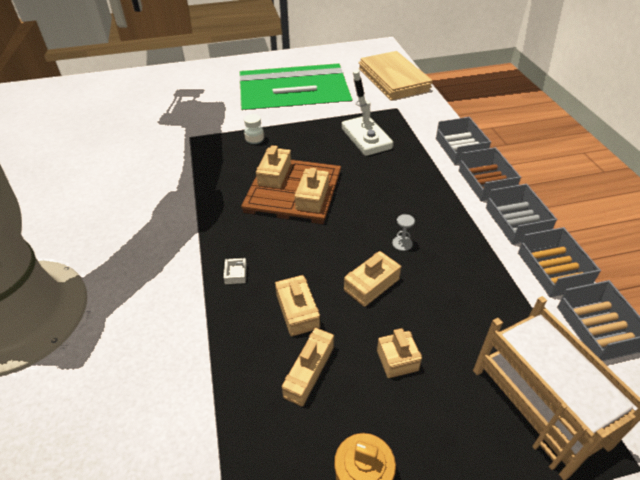

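The scene view shows the matching loose crates at pixels (251,231) and (260,301), the thin one at (186,230), the square one at (165,296), and the slab at (432,260). Next I measure them from depth.

```bash
cat > h.py <<'E'
import numpy as np,cv2
from workcell import bot
def cloud(d,info,org=None,R=None):
    K=info["camera_matrix"]; v,u=np.mgrid[0:480,0:640]
    x=(u-K[0,2])/K[0,0]*d; y=(v-K[1,2])/K[1,1]*d
    pc=np.stack([x,-y,-d],-1)
    if "mount" in info:
        M=info["mount"]; s=org
        pt=pc@M[:3,:3].T+M[:3,3]
        return pt@s["tcp_rot"].T+s["ee_pos"]
    return pc@info["attitude"].T+info["origin"]
def rects(P,valid,zlo,zhi,mn=40):
    m=((P[...,2]>zlo)&(P[...,2]<zhi)&valid).astype(np.uint8)
    n,l,st,c=cv2.connectedComponentsWithStats(m,connectivity=8)
    for i in range(1,n):
        if st[i,4]<mn: continue
        q=P[l==i]; r=cv2.minAreaRect(q[:,:2].astype(np.float32))
        b=cv2.boxPoints(r); e=b[1]-b[0];f=b[2]-b[1]
        L=e if np.hypot(*e)>np.hypot(*f) else f
        a=np.degrees(np.arctan2(L[1],L[0]))%180
        print("px",c[i].round(),"n",st[i,4],"ctr",np.round(r[0],1),"size",np.round(sorted(r[1]),1),"ang",round(a,1),"z",round(np.median(q[:,2]),1))
E
python3 - <<'E'
from h import *
for n in("scene","side"):
    d=np.load(n+"0.npy"); P=cloud(d,bot.camera_info(n)); v=d>0
    v&=(P[...,0]>300)&(P[...,0]<1000)&(abs(P[...,1])<500)
    print(n,"mat z",np.median(P[...,2][v]))
    for a,b in((60,76),(79,92),(35,45),(52,62),(16,26)):
        print(a,b); rects(P,v,a,b)
E
```

```text
scene mat z 1.7839333618537694
60 76
px [181. 215.] n 142 ctr [ 467.8 -225.7] size [14.8 32. ] ang 52.4 z 64.8
px [562. 218.] n 276 ctr [475.6 417. ] size [38.3 39.8] ang 105.9 z 61.6
px [249. 217.] n 150 ctr [ 472.3 -110.3] size [17.5 29.4] ang 93.3 z 65.2
px [ 81. 232.] n 114 ctr [ 507.2 -386. ] size [13.  27.1] ang 127.3 z 67.5
px [462. 229.] n 119 ctr [501.7 248. ] size [11.8 31.8] ang 81.7 z 67.2
px [408. 259.] n 110 ctr [565.1 153.1] size [13.5 31.5] ang 86.1 z 68.5
px [258. 286.] n 173 ctr [611.9 -84.5] size [14.3 32.4] ang 28.6 z 65.3
px [160. 282.] n 184 ctr [ 604.1 -238.5] size [17.1 30.8] ang 92.4 z 65.0
px [310. 337.] n 323 ctr [700.4  -1.9] size [29.6 30.1] ang 0.7 z 63.4
px [117. 346.] n 52 ctr [ 716.3 -283.6] size [ 6.8 12. ] ang 139.5 z 67.0
px [584. 366.] n 107 ctr [748.7 386.6] size [15.1 23.8] ang 53.2 z 68.5
px [119. 397.] n 53 ctr [ 794.9 -264. ] size [ 7.7 13.4] ang 145.7 z 67.0
79 92
px [465. 221.] n 143 ctr [496.6 248.6] size [17.2 30. ] ang 64.7 z 83.0
px [ 76. 224.] n 167 ctr [ 502.9 -389.6] size [16.6 27.3] ang 149.5 z 87.8
px [409. 252.] n 166 ctr [559.3 1
[... 7449 characters left out ...]
3.6 112.9] ang 106.2 z 21.1
px [555. 262.] n 935 ctr [ 939.4 -131.3] size [ 80.2 110.7] ang 90.0 z 19.7
px [234. 269.] n 185 ctr [381.   -3.7] size [35.9 47.9] ang 82.4 z 19.6
px [370. 289.] n 196 ctr [ 612.8 -108.3] size [ 43.4 101.2] ang 1.0 z 20.8
px [604. 313.] n 796 ctr [ 943.7 -253.3] size [72.9 92.3] ang 89.6 z 19.3
px [593. 334.] n 388 ctr [ 910.5 -275.9] size [ 56.8 127.9] ang 121.4 z 21.1
px [304. 326.] n 110 ctr [ 475.5 -156.3] size [ 8.7 48.9] ang 176.5 z 21.2
px [308. 380.] n 175 ctr [ 475.7 -241.2] size [ 28.9 110.2] ang 35.5 z 21.1
px [397. 365.] n 152 ctr [ 593.5 -254.3] size [34.2 67.7] ang 137.9 z 20.8
px [547. 451.] n 132 ctr [ 744. -425.] size [ 6.6 34.5] ang 103.6 z 23.4
```

```bash
cat >> h.py <<'E'
def go(xyz,jaw):
    s=bot.get_state(); R=s["tcp_rot"]; 
    a=np.degrees(np.arctan2(R[1,2],R[0,2]))
    z=np.array([np.cos(np.radians(jaw)),np.sin(np.radians(jaw)),0]);y=np.array([0,0,-1.]);x=np.cross(y,z)
    T=np.stack([x,y,z],1); d=np.array(xyz)-s["ee_pos"]
    from scipy.spatial.transform import Rotation as Ro
    print("t",round(s["time"],2),"pos",s["ee_pos"].round(1),"jaw",a.round(1),"gap",round(s["finger_gap"]*93,1),"F",s["force"].round(1))
    print("tool shift now",(R.T@d).round(1),"if turned first",(T.T@d).round(1),"dist",np.linalg.norm(d).round(1),"rotvec",Ro.from_matrix(R.T@T).as_rotvec().round(3))
E
python3 -m jog '[0,0,0,0,0.116,0,93,0,0,0,0,0.116,0,93,0,0,0,0,0.116,0,93,0,0,0,0,0.116,0,93,0,0,0,0,0.116,0,93,0,0,0,0,0.116,0,93,0,0,0,0,0.116,0,93,0,0,0,0,0.116,0,93,0,0,0,0,0.116,0,93,0,0,0,0,0.116,0,93]'
python3 -c "
from h import *
go((540,200,200),4.6); go((473,-111,120),4.6)"
```

```text
time: 0.93
ee_pos: [231.5, 683.5, 213.0]
tcp_rot: [[0.033, -0.003, 0.999], [-0.999, -0.009, 0.033], [0.009, -1.0, -0.004]]
force: [0.0, 0.6, -0.6]
finger_gap: 1.004
t 0.93 pos [231.5 683.5 213. ] jaw 1.9 gap 93.3 F [ 0.   0.6 -0.6]
tool shift now [493.4  16.5 292.4] if turned first [506.7  13.  268.8] dist 573.7 rotvec [ 0.004 -0.047  0.009]
t 0.93 pos [231.5 683.5 213. ] jaw 1.9 gap 93.3 F [ 0.   0.6 -0.6]
tool shift now [801.2  99.7 215.4] if turned first [811.3  93.  177. ] dist 835.6 rotvec [ 0.004 -0.047  0.009]
```

```bash

python3 -m jog '[29,-0.5,17,0,-0.047,0,93,29,-0.5,17,0,0,0,93,29,-0.5,17,0,0,0,93,29,-0.5,17,0,0,0,93,29,-0.5,17,0,0,0,93,29,-0.5,17,0,0,0,93,29,-0.5,17,0,0,0,93,29,-0.5,17,0,0,0,93,29,-0.5,17,0,0,0,93,29,-0.5,17,0,0,0,93,29,-0.5,17,0,0,0,93,29,-0.5,17,0,0,0,93,29,-0.5,17,0,0,0,93,29,-0.5,17,0,0,0,93,29,-0.5,17,0,0,0,93]'
python3 -c "
from h import *
go((473,-111,130),4.6)"
```

```text
time: 2.18
ee_pos: [518.9, 257.4, 216.9]
tcp_rot: [[0.09, -0.011, 0.996], [-0.996, -0.015, 0.09], [0.014, -1.0, -0.012]]
force: [0.2, 0.1, 0.4]
finger_gap: 1.002
t 2.18 pos [518.9 257.4 216.9] jaw 5.2 gap 93.2 F [0.2 0.1 0.4]
tool shift now [361.5  93.  -77.8] if turned first [363.5  86.9 -75.3] dist 381.3 rotvec [0.012 0.01  0.014]
```

```bash

python3 -m jog '[30,6,-6,0.012,0.01,0.014,93,30,6,-6,0,0,0,93,30,6,-6,0,0,0,93,30,6,-6,0,0,0,93,30,6,-6,0,0,0,93,30,6,-6,0,0,0,93,30,6,-6,0,0,0,93,30,6,-6,0,0,0,93,30,6,-6,0,0,0,93,30,6,-6,0,0,0,93,30,6,-6,0,0,0,93,30,6,-6,0,0,0,93]'
python3 -c "
from h import *
go((473,-111,43),4.6)"
```

```text
time: 3.18
ee_pos: [476.7, -124.5, 141.8]
tcp_rot: [[0.079, 0.004, 0.997], [-0.997, 0.0, 0.079], [0.0, -1.0, 0.004]]
force: [0.4, 0.5, -0.0]
finger_gap: 1.0
t 3.18 pos [ 476.7 -124.5  141.8] jaw 4.5 gap 93.0 F [ 0.4  0.5 -0. ]
tool shift now [-13.7  98.8  -3. ] if turned first [-13.7  98.8  -2.6] dist 99.8 rotvec [-0.004 -0.001  0.   ]
```

Correct sideways first, take a wrist picture to check, then descend.

```bash

python3 -m jog '[-14,0,-3,0,0,0,93,0,0,0,0,0,0,93]'
python3 - <<'E'
from h import *
s=bot.get_state(); p,d=bot.snapshot("wrist"); cv2.imwrite("pics/w1.png",p)
P=cloud(d,bot.camera_info("wrist"),s); v=d>0
for a,b in((60,76),(33,45)): rects(P,v&(abs(P[...,0]-500)<250)&(abs(P[...,1]+100)<250),a,b,200)
go((473,-111,43),4.6)
E
```

```text
time: 3.35
ee_pos: [470.1, -120.3, 140.7]
tcp_rot: [[0.064, 0.003, 0.998], [-0.998, -0.003, 0.064], [0.003, -1.0, 0.002]]
force: [-0.2, 1.3, -1.0]
finger_gap: 1.004
px [536. 215.] n 1149 ctr [612.8 -85.7] size [14.8 30.5] ang 29.4 z 67.2
px [328. 239.] n 916 ctr [ 473.9 -110.9] size [13.7 30.3] ang 94.1 z 67.3
px [311. 386.] n 760 ctr [ 468.6 -226.1] size [14.6 30.5] ang 50.0 z 67.2
px [512. 207.] n 6823 ctr [613.3 -85.4] size [51.7 92.6] ang 29.5 z 39.5
px [327. 226.] n 6845 ctr [ 474.  -111.1] size [50.6 92.3] ang 95.0 z 39.5
px [345. 323.] n 699 ctr [ 492.6 -184.2] size [20.8 42. ] ang 5.7 z 39.2
px [279. 394.] n 1251 ctr [ 449.  -251.3] size [33.3 47.7] ang 50.5 z 39.5
px [452. 393.] n 960 ctr [ 589.3 -242.6] size [21.8 40.7] ang 97.2 z 39.5
t 3.4 pos [ 470.6 -121.9  141. ] jaw 3.7 gap 93.1 F [-0.5 -2.4 -0. ]
tool shift now [-11.2  97.9   2.7] if turned first [-10.7  98.    3.2] dist 98.6 rotvec [-0.003 -0.017  0.005]
```

View pics/w1.png

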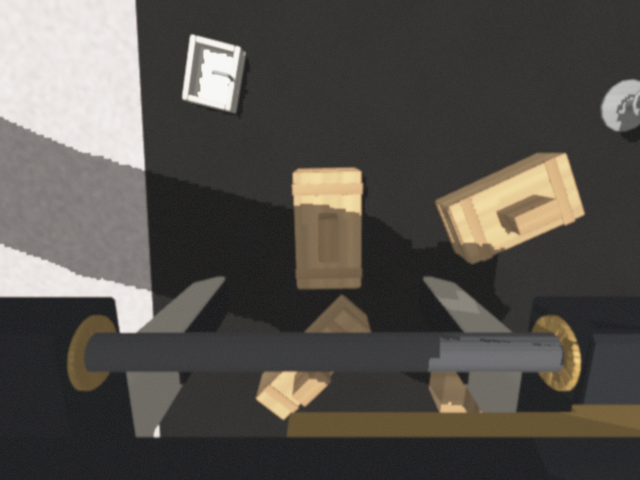

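The wrist view shows the crate centred at pixel (328,230), clear between the fingers. It measures (474,-111) at 94.6°, which agrees with the fixed cameras. Now aligning and descending.

```bash

python3 -m jog '[-11,0,3,0,-0.015,0,93,0,0,0,0,0,0,93,0,0,0,0,0,0,93]'
python3 -c "
from h import *
go((474,-111,43),4.6)"
```

```text
time: 3.65
ee_pos: [474.1, -109.0, 141.1]
tcp_rot: [[0.082, 0.004, 0.997], [-0.997, -0.004, 0.082], [0.005, -1.0, 0.004]]
force: [-1.0, -1.1, -0.2]
finger_gap: 0.999
t 3.65 pos [ 474.1 -109.   141.1] jaw 4.7 gap 92.9 F [-1.  -1.1 -0.2]
tool shift now [ 1.5 98.1 -0.6] if turned first [ 2.  98.1 -0.2] dist 98.1 rotvec [-0.004  0.002  0.005]
```

```bash

python3 -m jog '[0.5,20,0,0,0,0.005,93,0,20,0,0,0,0,70,0,20,0,0,0,0,60,0,17,0,0,0,0,60,0,10,0,0,0,0,60,0,0,0,0,0,0,60]'
python3 -c "
from h import *
go((474,-111,43),4.6)"
```

```text
time: 4.15
ee_pos: [480.1, -102.8, 52.6]
tcp_rot: [[0.098, 0.012, 0.995], [-0.995, 0.001, 0.098], [-0.0, -1.0, 0.012]]
force: [0.3, -0.3, 0.3]
finger_gap: 0.687
t 4.15 pos [ 480.1 -102.8   52.6] jaw 5.6 gap 63.9 F [ 0.3 -0.3  0.3]
tool shift now [ 7.5  9.5 -7. ] if turned first [ 7.6  9.6 -6.7] dist 14.0 rotvec [-0.012  0.017 -0.   ]
```

```bash

python3 -m jog '[7,8,-6,-0.012,0.015,0,60,0,0,0,0,0,0,60,0,0,0,0,0,0,60]'
python3 -c "
from h import *
go((474,-111,43),4.6)"
```

```text
time: 4.4
ee_pos: [475.3, -109.5, 44.4]
tcp_rot: [[0.085, -0.001, 0.996], [-0.996, 0.0, 0.085], [-0.0, -1.0, -0.001]]
force: [0.5, 0.4, 0.6]
finger_gap: 0.644
t 4.4 pos [ 475.3 -109.5   44.4] jaw 4.9 gap 59.9 F [0.5 0.4 0.6]
tool shift now [ 1.3  1.4 -1.4] if turned first [ 1.4  1.4 -1.4] dist 2.4 rotvec [ 0.001  0.005 -0.   ]
```

```bash

python3 -m jog '[1,1,-1,0,0.004,0,0,0,-0.2,0,0,0,0,0,0,-0.2,0,0,0,0,0,0,-0.2,0,0,0,0,0,0,-0.2,0,0,0,0,0,0,-0.2,0,0,0,0,0,0,-0.2,0,0,0,0,0,0,-0.2,0,0,0,0,0]'
python3 -c "
from h import *
go((474,-111,150),4.6)"
```

```text
time: 5.07
ee_pos: [475.3, -110.8, 47.4]
tcp_rot: [[0.081, 0.002, 0.997], [-0.997, -0.0, 0.081], [0.0, -1.0, 0.002]]
force: [-0.3, 0.7, -1.8]
finger_gap: 0.148
t 5.07 pos [ 475.3 -110.8   47.4] jaw 4.6 gap 13.7 F [-0.3  0.7 -1.8]
tool shift now [ 1.000e-01 -1.026e+02 -1.000e+00] if turned first [ 1.000e-01 -1.026e+02 -1.300e+00] dist 102.6 rotvec [-0.002  0.     0.   ]
```

```bash

python3 -m jog '[0,-10,0,0,0,0,0,0,-22,0,0,0,0,0,0,-25,0,0,0,0,0,0,-25,0,0,-0.06,0,0,0,-25,0,0,-0.1,0,0,0,-10,0,0,-0.11,0,0,0,-0.5,0,0,-0.11,0,0,0,-0.5,0,0,-0.11,0,0,0,-0.5,0,0,-0.11,0,0,0,-0.5,0,0,-0.11,0,0,0,-0.5,0,0,-0.11,0,0,0,-0.5,0,0,-0.11,0,0,0,-0.5,0,0,-0.08,0,0,0,-0.5,0,0,0,0,0]'
python3 -c "
from h import *
go((480,169,165),63.6)"
```

```text
time: 6.23
ee_pos: [472.1, -111.7, 182.7]
tcp_rot: [[0.908, 0.002, 0.419], [-0.419, -0.005, 0.908], [0.004, -1.0, -0.003]]
force: [0.2, -0.6, -1.7]
finger_gap: 0.149
t 6.23 pos [ 472.1 -111.7  182.7] jaw 65.2 gap 13.8 F [ 0.2 -0.6 -1.7]
tool shift now [-110.4   16.4  258.3] if turned first [-117.7   17.7  255. ] dist 281.4 rotvec [0.003 0.029 0.004]
```

```bash

python3 -m jog '[-12,1,25,0.003,0.029,0.004,0,-12,1,25,0,0,0,0,-12,1,25,0,0,0,0,-12,1,25,0,0,0,0,-12,1,25,0,0,0,0,-12,1,25,0,0,0,0,-12,1,25,0,0,0,0,-12,1,25,0,0,0,0,-10,1,20,0,0,0,0,-5,0,10,0,0,0,0,0,0,0,0,0,0,0,0,0,0,0,0,0,0]'
python3 - <<'E'
from h import *
s=bot.get_state(); p,d=bot.snapshot("wrist"); cv2.imwrite("pics/w2.png",p)
P=cloud(d,bot.camera_info("wrist"),s); v=d>0
for a,b in((77,92),(50,62),(16,26)): print(a);rects(P,v,a,b,200)
go((480,169,165),63.6)
E
```

```text
time: 7.23
ee_pos: [477.4, 151.8, 177.6]
tcp_rot: [[0.875, 0.003, 0.485], [-0.485, -0.004, 0.875], [0.004, -1.0, -0.002]]
force: [-0.5, -0.9, -1.9]
finger_gap: 0.147
77
px [452. 205.] n 922 ctr [497.5 247.8] size [14.3 30.9] ang 64.1 z 85.2
50
px [622.  67.] n 720 ctr [473.1 406.3] size [18.9 39.3] ang 163.6 z 56.3
px [439. 198.] n 6266 ctr [497.7 247.9] size [51.  92.6] ang 64.0 z 57.5
px [399. 291.] n 472 ctr [550.3 184.5] size [ 7.3 43.5] ang 60.9 z 56.9
16
px [586.  77.] n 476 ctr [473.2 405.3] size [20.9 44.4] ang 164.9 z 21.4
px [412. 223.] n 11007 ctr [514.  207.5] size [139.6 172.7] ang 63.7 z 21.4
px [122. 215.] n 871 ctr [381.5  -2.6] size [36.  45.2] ang 80.3 z 20.9
px [626. 323.] n 465 ctr [705.8 361.7] size [15.6 39.3] ang 99.1 z 22.3
px [591. 393.] n 1147 ctr [758.6 304.5] size [53.  74.3] ang 61.1 z 25.0
px [ 41. 393.] n 407 ctr [ 488.2 -186.2] size [23.9 48.1] ang 10.4 z 21.1
t 7.28 pos [477.4 151.6 177.6] jaw 61.0 gap 13.5 F [ 0.4  0.3 -1.4]
tool shift now [-6.3 12.5 16.5] if turned first [-5.5 12.6 16.8] dist 21.7 rotvec [ 0.002 -0.046  0.004]
```

View pics/w2.png

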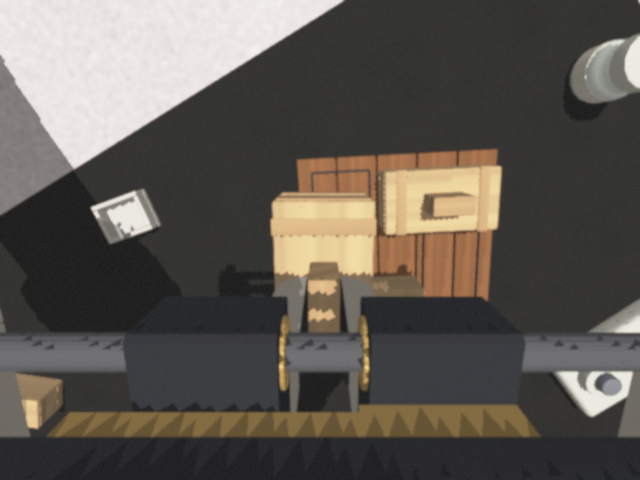

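```bash

python3 -m jog '[-5,10,16,0,-0.046,0.004,0,0,5,0,0,0,0,0,0,0,0,0,0,0,0,0,0,0,0,0,0,0]'
python3 - <<'E'
from h import *
s=bot.get_state(); p,d=bot.snapshot("wrist")
P=cloud(d,bot.camera_info("wrist"),s); v=d>0
L=(P-s["ee_pos"])@s["tcp_rot"]
m=v&(abs(L[...,2])<20)&(L[...,0]<-20)&(L[...,0]>-60)&(abs(L[...,1])<25)
for a in range(-50,-20,5):
    k=m&(L[...,0]>=a)&(L[...,0]<a+5); print(a,k.sum(),np.percentile(L[k][:,1],[10,50,90]).round(1) if k.sum() else "")
m2=v&(L[...,1]<12)&(L[...,1]>-5)&(L[...,0]<-30)&(L[...,0]>-60)
print(np.percentile(L[m2][:,0],[1,5,50]),np.percentile(L[m2][:,2],[1,5,50,95,99]))
go((481,169,100),63.8)
E
```

```text
time: 7.62
ee_pos: [481.5, 165.1, 161.9]
tcp_rot: [[0.894, -0.0, 0.447], [-0.447, -0.003, 0.894], [0.001, -1.0, -0.003]]
force: [0.3, -0.2, -1.2]
finger_gap: 0.15
-50 0 
-45 1050 [ 6.6  7.7 12.6]
-40 843 [6.3 7.1 7.9]
-35 842 [5.7 6.5 7.3]
-30 797 [5.9 6.8 7.6]
-25 802 [6.4 7.2 7.9]
[-44.72410417 -44.17952413 -37.63025673] [-24.23481035 -22.043521     0.27833209  22.70865438  24.86088356]
t 7.67 pos [481.4 164.8 161.9] jaw 63.4 gap 13.9 F [-0.6  0.4 -1.4]
tool shift now [-2.3 61.9  3.8] if turned first [-2.2 61.9  3.6] dist 62.0 rotvec [ 0.003 -0.007  0.001]
```

```bash

python3 -m jog '[-2,20,3,0.003,-0.007,0,0,0,20,0,0,0,0,0,0,10,0,0,0,0,0,0,2,0,0,0,0,0,0,0,0,0,0,0,0]'
python3 -c "
from h import *
go((481,169,64.5),63.8)"
```

```text
time: 8.08
ee_pos: [482.5, 165.6, 109.5]
tcp_rot: [[0.895, 0.003, 0.446], [-0.446, -0.0, 0.895], [0.003, -1.0, 0.001]]
force: [0.4, -0.5, -0.9]
finger_gap: 0.151
t 8.08 pos [482.5 165.6 109.5] jaw 63.5 gap 14.0 F [ 0.4 -0.5 -0.9]
tool shift now [-3.  44.9  2.3] if turned first [-2.8 45.   2.4] dist 45.1 rotvec [-0.001 -0.005  0.003]
```

```bash

python3 -m jog '[-3,5,2.5,0,-0.005,0,0,0,10,0,0,0,0,0,0,10,0,0,0,0,0,0,5,0,0,0,0,0,0,0,0,0,0,0,0]'
python3 -c "
from h import *
go((481,169,64.5),63.8)"
```

```text
time: 8.5
ee_pos: [482.3, 169.4, 78.8]
tcp_rot: [[0.897, 0.007, 0.443], [-0.443, 0.001, 0.897], [0.005, -1.0, 0.004]]
force: [0.5, 0.6, -1.4]
finger_gap: 0.15
t 8.5 pos [482.3 169.4  78.8] jaw 63.7 gap 13.9 F [ 0.5  0.6 -1.4]
tool shift now [-1.1 14.3 -1. ] if turned first [-1.  14.3 -1. ] dist 14.3 rotvec [-0.004 -0.001  0.005]
```

```bash

python3 -m jog '[-1,7,-1,-0.004,0,0.005,0,0,4,0,0,0,0,0,0,2,0,0,0,0,0,0,1,0,0,0,0,0]'
python3 -c "
from h import *
go((481,169,64.5),63.8)"
```

```text
time: 8.83
ee_pos: [481.0, 168.9, 64.3]
tcp_rot: [[0.897, -0.0, 0.443], [-0.443, -0.001, 0.897], [0.0, -1.0, -0.001]]
force: [-7.6, -2.8, 41.7]
finger_gap: 0.148
t 8.83 pos [481.  168.9  64.3] jaw 63.7 gap 13.8 F [-7.6 -2.8 41.7]
tool shift now [-0.1 -0.2  0.1] if turned first [-0.1 -0.2  0.1] dist 0.2 rotvec [ 0.001 -0.001  0.   ]
```

```bash

python3 -m jog '[0,-0.8,0,0,0,0,0,0,0,0,0,0,0,0]'
python3 -m jog '[0,0,0,0,0,0,45,0,-0.2,0,0,0,0,45,0,-0.2,0,0,0,0,45,0,-0.2,0,0,0,0,45,0,-0.2,0,0,0,0,45]'
python3 -c "
from h import *
go((481,169,200),63.8)"
```

```text
time: 9.0
ee_pos: [481.2, 168.9, 65.7]
tcp_rot: [[0.897, 0.001, 0.443], [-0.443, -0.0, 0.897], [0.001, -1.0, 0.0]]
force: [0.6, -0.6, -1.8]
finger_gap: 0.147
time: 9.42
ee_pos: [481.7, 169.0, 66.5]
tcp_rot: [[0.897, 0.002, 0.443], [-0.443, 0.0, 0.897], [0.001, -1.0, 0.001]]
force: [0.5, 0.4, -1.3]
finger_gap: 0.452
t 9.42 pos [481.7 169.   66.5] jaw 63.7 gap 42.1 F [ 0.5  0.4 -1.3]
tool shift now [  -0.5 -133.5   -0.2] if turned first [  -0.7 -133.5   -0.4] dist 133.5 rotvec [-0.001 -0.002  0.001]
```

```bash

python3 -m jog '[0,-10,0,0,0,0,45,0,-20,0,0,0,0,50,0,-25,0,0,0,0,50,0,-25,0,0,0,0,50,0,-25,0,0,0,0,50,0,-15,0,0,0,0,50,0,-3,0,0,0,0,50,0,0,0,0,0,0,50]'
python3 - <<'E'
from h import *
s=bot.get_state(); print(s["q"].round(2)); p,d=bot.snapshot("wrist"); cv2.imwrite("pics/w3.png",p)
P=cloud(d,bot.camera_info("wrist"),s); v=d>0
for a,b in((77,92),(50,62)): print(a);rects(P,v,a,b,200)
go((612.7,-85.5,160),120)
E
```

```text
time: 10.08
ee_pos: [480.5, 168.6, 198.3]
tcp_rot: [[0.897, -0.0, 0.443], [-0.443, -0.0, 0.897], [0.0, -1.0, -0.0]]
force: [0.4, 0.5, -0.1]
finger_gap: 0.536
[-0.43  0.37 -0.02  2.11  0.02  0.66  0.65]
77
px [423. 213.] n 757 ctr [497.2 247.6] size [13.8 30.1] ang 63.8 z 85.3
px [324. 239.] n 677 ctr [482.1 169.3] size [13.6 29.8] ang 153.6 z 85.3
px [347. 324.] n 500 ctr [557.6 153.8] size [10.1 29.8] ang 64.7 z 85.0
50
px [583.  94.] n 531 ctr [473.6 406.9] size [19.4 39.4] ang 165.1 z 56.2
px [324. 229.] n 5252 ctr [482.6 168.8] size [50.8 92.7] ang 154.0 z 57.5
px [413. 207.] n 5350 ctr [497.8 247.7] size [50.8 92.1] ang 63.9 z 57.5
px [333. 306.] n 2843 ctr [552.9 148.6] size [43.5 78.6] ang 64.7 z 57.4
t 10.13 pos [480.4 168.6 197.8] jaw 63.7 gap 50.2 F [-0.5 -0.1  0.1]
tool shift now [ 231.1   37.9 -169.2] if turned first [ -12.5   37.8 -286.2] dist 288.9 rotvec [ 0.001 -0.982 -0.   ]
```

View pics/w3.png

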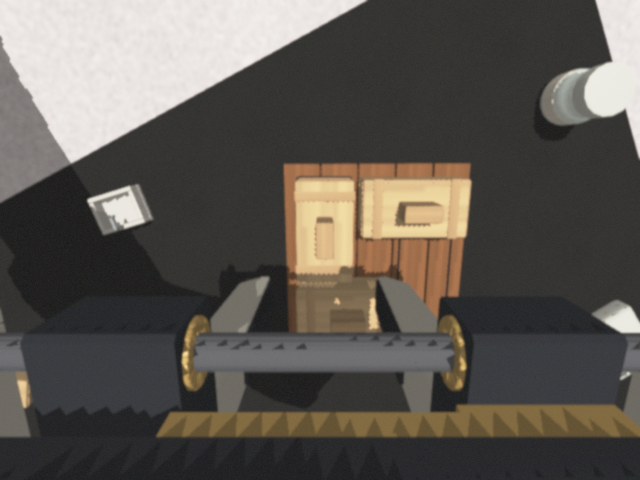

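The first crate stands in its place at pixel (324,230), measured at (482.4,169) and 154°, flat with its top at 57.5 mm. On to the second crate.

```bash

python3 -m jog '[0,0,0,0,-0.11,0,93,0,0,0,0,-0.11,0,93,0,0,0,0,-0.11,0,93,0,0,0,0,-0.11,0,93,0,0,0,0,-0.11,0,93,0,0,0,0,-0.11,0,93,0,0,0,0,-0.11,0,93,0,0,0,0,-0.11,0,93,0,0,0,0,-0.08,0,93,0,0,0,0,0,0,93]'
python3 -c "
from h import *
go((612.7,-85.5,160),119.7)"
```

```text
time: 10.97
ee_pos: [474.0, 166.8, 185.8]
tcp_rot: [[0.852, -0.019, -0.523], [0.523, -0.006, 0.852], [-0.019, -1.0, 0.005]]
force: [0.3, 0.1, -0.1]
finger_gap: 0.999
t 10.97 pos [474.  166.8 185.8] jaw 121.5 gap 92.9 F [ 0.3  0.1 -0.1]
tool shift now [ -13.2   24.7 -287.7] if turned first [  -4.5   25.8 -287.9] dist 289.1 rotvec [-0.004  0.032 -0.02 ]
```

```bash

python3 -m jog '[-1,1,-29,-0.004,0.032,-0.02,93,0,1,-29,0,0,0,93,0,1,-29,0,0,0,93,0,1,-29,0,0,0,93,0,1,-29,0,0,0,93,0,1,-29,0,0,0,93,0,2,-29,0,0,0,93,0,2,-29,0,0,0,93,0,2,-23,0,0,0,93,0,2,-13,0,0,0,93,0,0,0,0,0,0,93,0,0,0,0,0,0,93]'
python3 - <<'E'
from h import *
s=bot.get_state(); p,d=bot.snapshot("wrist"); cv2.imwrite("pics/w4.png",p)
P=cloud(d,bot.camera_info("wrist"),s); v=d>0
for a,b in((60,76),(33,45)): rects(P,v&(abs(P[...,0]-600)<150)&(abs(P[...,1]+100)<150),a,b,200)
go((612.7,-85.5,43),119.7)
E
```

```text
time: 11.97
ee_pos: [603.5, -76.2, 156.3]
tcp_rot: [[0.883, -0.019, -0.469], [0.469, 0.004, 0.883], [-0.015, -1.0, 0.012]]
force: [-0.2, 0.7, -0.2]
finger_gap: 1.001
px [113. 142.] n 941 ctr [ 605.4 -237.5] size [14.5 25.2] ang 91.3 z 67.2
px [305. 252.] n 799 ctr [612.8 -86.3] size [14.  30.1] ang 29.4 z 67.4
px [346. 390.] n 1109 ctr [700.4  -3.5] size [30.9 31.4] ang 28.2 z 65.3
px [244.  26.] n 2605 ctr [ 490.9 -199.3] size [33.  41.3] ang 49.6 z 39.4
px [143. 147.] n 2735 ctr [ 605.3 -232.2] size [36.4 50.8] ang 1.2 z 39.4
px [306. 239.] n 5998 ctr [613.2 -86.2] size [50.9 92.3] ang 29.2 z 39.5
t 12.02 pos [603.3 -75.9 156.3] jaw 118.0 gap 92.8 F [-0.2  0.4  0.5]
tool shift now [  5.4 113.1 -14.2] if turned first [  3.4 113.3 -13. ] dist 114.1 rotvec [-0.012 -0.029 -0.015]
```

View pics/w4.png

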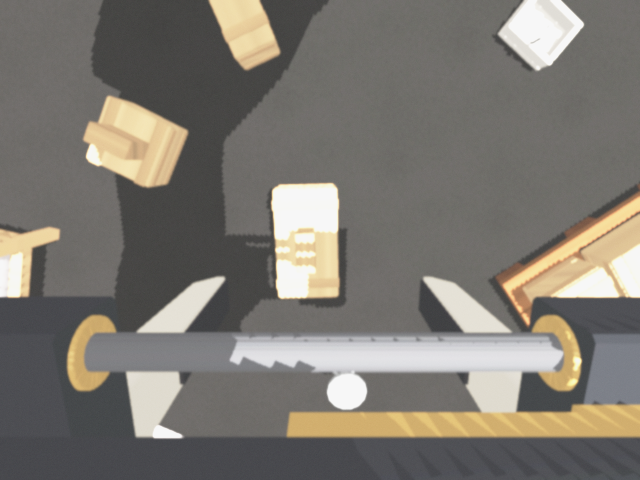

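The crate sits at pixel (306,240), measured (613,-86) at 29.4°; the goblet at (346,390) is about 117 mm to the side. Aligning, then descending.

```bash

python3 -m jog '[3.5,15,-13.5,-0.012,-0.029,-0.015,93,0,15,0,0,0,0,93,0,15,0,0,0,0,80,0,5,0,0,0,0,65,0,0,0,0,0,0,60]'
python3 -c "
from h import *
go((613,-86.2,43),119.4)"
```

```text
time: 12.43
ee_pos: [611.0, -76.6, 106.0]
tcp_rot: [[0.864, 0.002, -0.503], [0.503, 0.004, 0.864], [0.003, -1.0, 0.002]]
force: [-0.5, 0.6, 0.4]
finger_gap: 0.831
t 12.43 pos [611.  -76.6 106. ] jaw 120.2 gap 77.3 F [-0.5  0.6  0.4]
tool shift now [-3.3 63.  -9.5] if turned first [-3.  63.  -9.4] dist 63.8 rotvec [-0.002  0.014  0.003]
```

```bash

python3 -m jog '[-3,12,-9.5,0,0.014,0,60,0,15,0,0,0,0,60,0,15,0,0,0,0,60,0,5,0,0,0,0,60,0,0,0,0,0,0,60]'
python3 -c "
from h import *
go((613,-86.2,43),119.4)"
```

```text
time: 12.85
ee_pos: [614.8, -84.4, 59.1]
tcp_rot: [[0.871, 0.006, -0.491], [0.491, 0.004, 0.871], [0.007, -1.0, 0.001]]
force: [-0.0, -0.2, 0.0]
finger_gap: 0.648
t 12.85 pos [614.8 -84.4  59.1] jaw 119.4 gap 60.3 F [-0.  -0.2  0. ]
tool shift now [-2.6 16.1 -0.7] if turned first [-2.5 16.1 -0.7] dist 16.3 rotvec [-0.001  0.     0.007]
```

```bash

python3 -m jog '[-2.5,8,-0.7,0,0,0.007,60,0,6,0,0,0,0,60,0,0,0,0,0,0,60,0,-0.3,0,0,0,0,60]'
python3 -c "
from h import *
go((613,-86.2,43),119.4)"
```

```text
time: 13.18
ee_pos: [613.7, -86.7, 45.5]
tcp_rot: [[0.871, 0.001, -0.491], [0.491, -0.0, 0.871], [0.001, -1.0, -0.001]]
force: [0.6, 1.1, 0.1]
finger_gap: 0.645
t 13.18 pos [613.7 -86.7  45.5] jaw 119.4 gap 60.0 F [0.6 1.1 0.1]
tool shift now [-0.4  2.5  0.8] if turned first [-0.3  2.5  0.8] dist 2.7 rotvec [ 0.001 -0.     0.001]
```

Close, then lift and turn to the slot's angle.

```bash

python3 -m jog '[0,1,0.5,0,0,0,0,0,-0.2,0,0,0,0,0,0,-0.2,0,0,0,0,0,0,-0.2,0,0,0,0,0,0,-0.2,0,0,0,0,0,0,-0.2,0,0,0,0,0,0,-0.2,0,0,0,0,0,0,-0.2,0,0,0,0,0]'
python3 -m jog '[0,-10,0,0,0,0,0,0,-22,0,0,0,0,0,0,-25,0,0,0,0,0,0,-25,0,0,0.06,0,0,0,-25,0,0,0.1,0,0,0,-15,0,0,0.11,0,0,0,-0.5,0,0,0.11,0,0,0,-0.5,0,0,0.11,0,0,0,-0.5,0,0,0.11,0,0,0,-0.5,0,0,0.11,0,0,0,-0.5,0,0,0.11,0,0,0,-0.5,0,0,0.1,0,0,0,-0.5,0,0,0,0,0,0,-0.5,0,0,0,0,0]'
python3 -c "
from h import *
go((576.7,231.3,165),63.8)"
```

```text
time: 13.85
ee_pos: [614.3, -86.2, 47.8]
tcp_rot: [[0.871, 0.003, -0.49], [0.49, -0.0, 0.872], [0.003, -1.0, -0.002]]
force: [-0.4, -0.3, -1.6]
finger_gap: 0.147
time: 15.02
ee_pos: [611.8, -85.4, 188.8]
tcp_rot: [[0.901, 0.005, 0.434], [-0.434, 0.004, 0.901], [0.003, -1.0, 0.005]]
force: [-0.5, -0.4, -1.3]
finger_gap: 0.145
t 15.02 pos [611.8 -85.4 188.8] jaw 64.3 gap 13.5 F [-0.5 -0.4 -1.3]
tool shift now [-169.    24.8  270. ] if turned first [-171.3   23.8  268.6] dist 319.5 rotvec [-0.005  0.009  0.003]
```

```bash

python3 -m jog '[-15,1,24,-0.005,0.009,0.003,0,-15,1,24,0,0,0,0,-15,1,24,0,0,0,0,-15,1,24,0,0,0,0,-15,1,24,0,0,0,0,-15,1,24,0,0,0,0,-15,1,24,0,0,0,0,-15,1,24,0,0,0,0,-15,1,24,0,0,0,0,-15,1,24,0,0,0,0,-12,1,20,0,0,0,0,-5,0,8,0,0,0,0,0,0,0,0,0,0,0,0,0,0,0,0,0,0]'
python3 - <<'E'
from h import *
s=bot.get_state(); p,d=bot.snapshot("wrist"); cv2.imwrite("pics/w5.png",p)
P=cloud(d,bot.camera_info("wrist"),s); v=d>0
for a,b in((77,92),(50,62)): print(a);rects(P,v,a,b,200)
L=(P-s["ee_pos"])@s["tcp_rot"]
m=v&(abs(L[...,2])<20)&(L[...,0]<-20)&(L[...,0]>-44)&(abs(L[...,1])<25)
print(np.median(L[m][:,1]))
m2=v&(L[...,1]<12)&(L[...,1]>-5)&(L[...,0]<-30)&(L[...,0]>-60)
print(np.percentile(L[m2][:,0],[1,5,50]),np.percentile(L[m2][:,2],[1,5,50,95,99]))
go((576.6,231.5,115),63.8)
E
```

```text
time: 16.18
ee_pos: [572.7, 238.9, 180.4]
tcp_rot: [[0.916, -0.0, 0.402], [-0.402, 0.001, 0.916], [-0.0, -1.0, 0.001]]
force: [1.0, -0.9, -2.0]
finger_gap: 0.149
77
px [291. 143.] n 893 ctr [497.7 247.9] size [14.  29.7] ang 63.9 z 85.3
px [182. 169.] n 1001 ctr [482.3 168.8] size [15.3 29.9] ang 153.0 z 85.1
px [213. 272.] n 848 ctr [559.8 152.8] size [14.5 30.8] ang 64.9 z 85.1
50
px [478.  32.] n 442 ctr [480.1 404.9] size [15.8 38. ] ang 15.6 z 56.3
px [197. 164.] n 6553 ctr [482.4 168.8] size [51.5 92. ] ang 153.7 z 57.4
px [295. 143.] n 7035 ctr [497.6 247.7] size [51.  92.1] ang 63.9 z 57.5
px [222. 259.] n 5160 ctr [559.4 151.4] size [51.  90.3] ang 64.2 z 57.5
7.475698290318884
[-46.58491829 -46.01226859 -38.54887794] [-24.02159537 -21.91986112   0.70484185  22.98377209  25.08945828]
t 16.23 pos [572.8 238.4 180.5] jaw 66.3 gap 13.9 F [ 0.1  0.9 -1.3]
tool shift now [ 6.3 65.5 -4.9] if turned first [ 6.4 65.5 -4.6] dist 66.0 rotvec [-0.001  0.043 -0.   ]
```

View pics/w5.png

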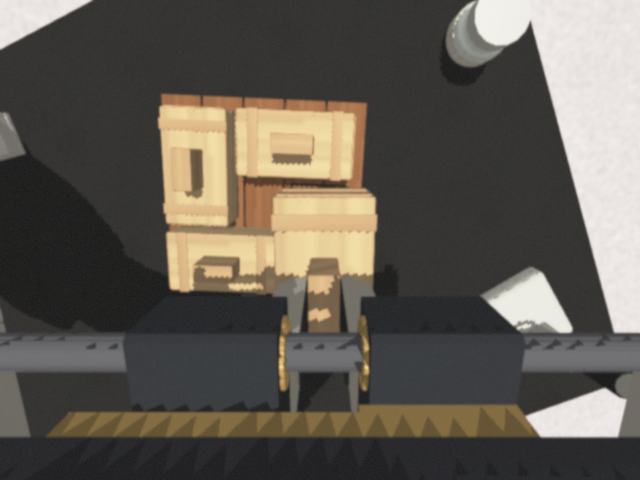

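All three stacked crates and the held one are visible; the held crate hovers over the open corner at pixel (325,240), about 7 mm off. Correcting it while coming partway down.

```bash

python3 -m jog '[7.5,10,-5,0,0.043,0,0,0,20,0,0,0,0,0,0,20,0,0,0,0,0,0,10,0,0,0,0,0,0,0,0,0,0,0,0]'
python3 -c "
from h import *
go((577.6,231,65),63.8)"
```

```text
time: 16.65
ee_pos: [582.3, 218.7, 118.3]
tcp_rot: [[0.888, 0.004, 0.459], [-0.459, -0.002, 0.888], [0.005, -1.0, -0.0]]
force: [0.0, -0.2, -2.1]
finger_gap: 0.146
t 16.65 pos [582.3 218.7 118.3] jaw 62.6 gap 13.6 F [ 0.  -0.2 -2.1]
tool shift now [-10.   53.2   8.8] if turned first [-9.6 53.3  9. ] dist 54.9 rotvec [ 0.    -0.02   0.005]
```

```bash

python3 -m jog '[-9.7,3,9,0,-0.02,0.005,0,0,0,0,0,0,0,0,0,0,0,0,0,0,0]'
python3 -c "
from h import *
go((577.6,231,65),63.8)"
```

```text
time: 16.9
ee_pos: [578.5, 228.6, 115.0]
tcp_rot: [[0.895, -0.002, 0.445], [-0.445, -0.001, 0.895], [-0.001, -1.0, -0.002]]
force: [-0.5, -0.7, -0.8]
finger_gap: 0.148
t 16.9 pos [578.5 228.6 115. ] jaw 63.6 gap 13.8 F [-0.5 -0.7 -0.8]
tool shift now [-1.8 50.   1.8] if turned first [-1.9 50.   1.7] dist 50.1 rotvec [ 0.002 -0.004 -0.001]
```

```bash

python3 -m jog '[-2,8,2,0.002,-0.004,0,0,0,10,0,0,0,0,0,0,10,0,0,0,0,0,0,5,0,0,0,0,0,0,0,0,0,0,0,0]'
python3 -c "
from h import *
go((577.6,231,65),63.8)"
```

```text
time: 17.32
ee_pos: [578.4, 233.2, 80.9]
tcp_rot: [[0.898, 0.003, 0.44], [-0.44, 0.003, 0.898], [0.001, -1.0, 0.004]]
force: [0.1, -0.2, -1.0]
finger_gap: 0.149
t 17.32 pos [578.4 233.2  80.9] jaw 63.9 gap 13.9 F [ 0.1 -0.2 -1. ]
tool shift now [ 0.2 15.9 -2.4] if turned first [ 0.3 15.9 -2.3] dist 16.1 rotvec [-0.004  0.002  0.001]
```

```bash

python3 -m jog '[0,7,-2.3,-0.004,0,0,0,0,5,0,0,0,0,0,0,2,0,0,0,0,0,0,0,0,0,0,0,0]'
python3 -c "
from h import *
go((577.6,231,65),63.8)"
```

```text
time: 17.65
ee_pos: [577.4, 231.1, 65.2]
tcp_rot: [[0.898, 0.001, 0.44], [-0.44, -0.001, 0.898], [0.001, -1.0, -0.001]]
force: [-0.6, 0.7, 6.7]
finger_gap: 0.147
t 17.65 pos [577.4 231.1  65.2] jaw 63.9 gap 13.7 F [-0.6  0.7  6.7]
tool shift now [ 0.2  0.2 -0. ] if turned first [ 0.2  0.2 -0. ] dist 0.3 rotvec [0.001 0.002 0.001]
```

Light contact; let go and rise.

```bash

python3 -m jog '[0,-0.1,0,0,0,0,45,0,-0.1,0,0,0,0,45,0,-0.2,0,0,0,0,45,0,-0.2,0,0,0,0,45,0,-0.2,0,0,0,0,45]'
python3 -c "
from h import *
go((577,231,65),63.8)"
python3 -m jog '[0,-10,0,0,0,0,45,0,-20,0,0,0,0,50,0,-25,0,0,0,0,50,0,-25,0,0,0,0,50,0,-25,0,0,0,0,50,0,-25,0,0,0,0,50,0,-15,0,0,0,0,50,0,-3,0,0,0,0,50,0,0,0,0,0,0,50]'
python3 - <<'E'
from h import *
s=bot.get_state(); p,d=bot.snapshot("wrist"); cv2.imwrite("pics/w6.png",p)
P=cloud(d,bot.camera_info("wrist"),s); v=d>0
for a,b in((77,92),(50,62)): print(a);rects(P,v,a,b,200)
L=P
go((577,231,65),63.8)
p,d=bot.snapshot("side"); cv2.imwrite("pics/s6.png",p)
P=cloud(d,bot.camera_info("side")); print("side"); rects(P,(d>0)&(abs(P[...,1]-200)<120)&(abs(P[...,0]-530)<130),52,62,100)
E
```

```text
time: 18.07
ee_pos: [578.0, 231.2, 66.4]
tcp_rot: [[0.898, 0.002, 0.44], [-0.44, -0.001, 0.898], [0.002, -1.0, 0.0]]
force: [-0.5, 0.7, 0.2]
finger_gap: 0.45
t 18.07 pos [578.  231.2  66.4] jaw 63.9 gap 41.9 F [-0.5  0.7  0.2]
tool shift now [-0.8  1.4 -0.6] if turned first [-0.8  1.4 -0.6] dist 1.8 rotvec [-0.     0.002  0.002]
time: 18.82
ee_pos: [577.0, 230.5, 226.3]
tcp_rot: [[0.898, 0.002, 0.44], [-0.44, -0.001, 0.898], [0.002, -1.0, 0.001]]
force: [0.6, 0.5, -0.7]
finger_gap: 0.54
77
px [299. 136.] n 662 ctr [497.5 247.9] size [13.4 29.5] ang 63.9 z 85.3
px [207. 162.] n 714 ctr [482.6 169.2] size [14.5 29.5] ang 154.0 z 85.2
px [324. 229.] n 571 ctr [576.5 232. ] size [13.9 30.3] ang 153.9 z 85.2
px [236. 251.] n 604 ctr [559.8 152.8] size [14.  30.4] ang 64.1 z 85.2
50
px [457.  33.] n 312 ctr [480.  405.6] size [15.8 38.3] ang 16.2 z 56.3
px [301. 136.] n 5285 ctr [497.5 247.6] size [50.2 92.2] ang 63.8 z 57.5
px [217. 158.] n 5004 ctr [482.2 168.9] size [51.2 91.6] ang 153.9 z 57.4
px [324. 220.] n 4474 ctr [576.7 232. ] size [50.5 91.8] ang 153.5 z 57.4
px [243. 242.] n 4193 ctr [559.7 152.7] size [51.3 92.3] ang 64.6 z 57.4
t 18.87 pos [577.  230.5 225.9] jaw 63.9 gap 50.1 F [ 0.  -0.   0.5]
tool shift now [ -0.6 160.9   0.4] if turned first [ -0.2 160.9   0.4] dist 160.9 rotvec [-0.     0.001  0.002]
side
px [273. 176.] n 1091 ctr [502.6 211.5] size [ 92.6 152. ] ang 64.5 z 56.3
px [311. 174.] n 1168 ctr [554.3 187.4] size [ 92.5 152.1] ang 63.3 z 56.5
```

View pics/w6.png

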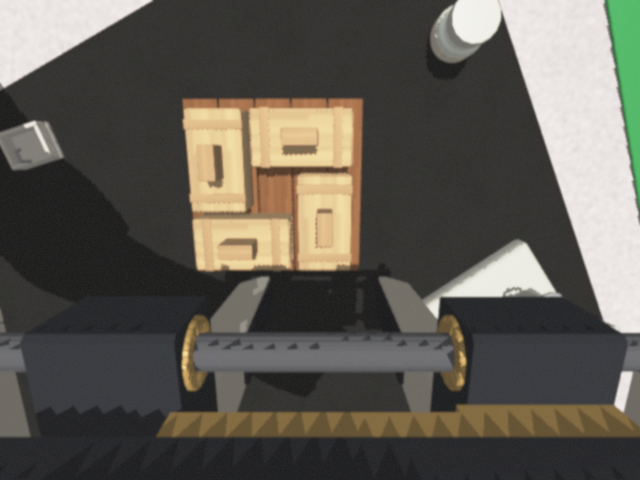

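View pics/s6.png

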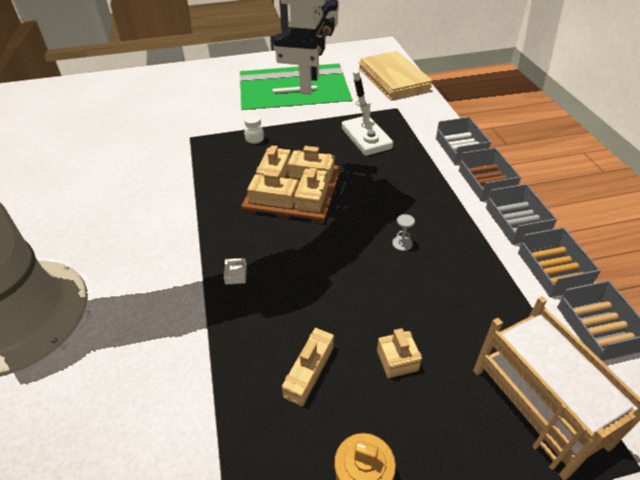

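The wrist view shows all four crates in the pinwheel, with the placed ones at pixels (217,158) and (324,220). The side view shows the same pinwheel at (290,180), with the other objects undisturbed. Handing in.

```bash
python3 -c "
from workcell import bot
print(bot.close_job())"
```

```text
the job is handed in; nothing more can be done
None
```

Both matching 90 x 50 mm crates are set in the open corner places, let go, and the job is handed in. The clock stood at about 19 s of the 61 s allowed.

| Last wrist-camera check | Crate in slot b | Crate in slot a |
|---|---|---|
| Measured centre (mm) | (482, 169) | (577, 232) |
| Place's middle, worked out from the pinned crates (mm) | about (481, 169) | about (576.5, 231.5) |
| Distance off (mm) | about 1 | under 1 |
| Long side off the place's direction | under 1° | under 1° |

- **Flat on the slab:** the tops of the placed crates read 57.4 mm, level with the pinned ones at 57.4–57.5 mm.
- **Letting go:** the gripper was 160 mm above the crates, open 50 mm and touching nothing.
- **Bystanders:** the square and thin crates stayed where they were.

**Forces:** the first set-down peaked at about 42 N at the wrist, pressing through the crate, against the 120 N wrist limit. The second touched down at about 7 N.

**Inconclusive check:** at my height cut, the side camera merged neighbouring crates into single outlines. It confirms the pattern only by eye, not by measurement.

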